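Shut and start the bench centrifuge

ROBOT

A 7-joint arm with a two-finger parallel gripper is mounted at the origin on the work surface. World frame = base frame: x ahead of the robot, y to its left, z up, the work surface at z = 0. Lengths are in m, angles in rad, forces in N, time in s.
With the tool pointing down it reaches from about 0.4 to 0.85 m from the base axis. Payload 4.5 kg.
Tool frame: the origin (TCP) lies midway between the tips of the shut fingers; the grasp point (between the pads) lies 19 mm behind it; z points along the fingers, y is the line along which they close (so a half turn about z gives the same grasp; the last joint's range is limited). The gripper opens to 88 mm and grips with 3 to 60 N. Pads are 18 mm wide; open, the fingers measure 123 mm over their backs; the gripper's body (75 mm by 187 mm) begins 45 mm behind the grasp point.
Start: joints at [1.294, 0.689, -0.195, 1.565, 0.157, 0.902, -0.215], TCP at [0.191, -0.595, 0.239] pointing down, gripper open.
Joint ranges: [-3.01, 3.01], [-0.46, 2.08], [-1.47, 1.51], [0.13, 2.56], [-1, 4.14], [0.04, 2.09], [-2.66, 2.66]. Speed limits (rad/s): [2.57, 2.57, 3.14, 3.14, 3.14, 3.14, 3.14].

INTERFACE

Orientations are given as a unit quaternion [x, y, z, w].
In Python, from plant import r gives the robot as it stands.
- The arm moves only by the tool move_arm, never from a script. Its argument "targets" is a list that holds one entry, the list of rows, each a list of 7 numbers: the opening, from 0 (shut) to 1 (fully open), then the shift along the tool's x, y, z in mm, then the turn, a rotation vector about the tool's x, y, z in degrees. In form: [[[claw, dx, dy, dz, ax, ay, az], ...]]. A call has 1 to 10 rows; each row is the pose to reach, as a shift and turn from the pose commanded when the call began, along the tool's axes at that moment; what a row does not reach only later rows make up. A row lasts 1/8 s, in which the tool goes at most 62.5 mm and 10.7 degrees, less where a joint would pass 70% of its speed; a pose out of reach is approached as far as the arm can. A call with a gripper value outside its range is refused whole. The fingers move at their own pace and stop on an object; "newtons" is the grip in N (left out, the last holds). Time passes only in rows, so rows that repeat a pose let the fingers close. It gives the time, the measured TCP pose, the force, the opening and the grip force at its end, in the units of the state.
- r.get_state(): the state, without advancing time (a new reading comes with each control period).
- r.snapshot(name): name is "scene" or "top" or "wrist"; returns the picture (400x640x3 uint8, red, green, blue); there is no depth.
- r.camera_info(name): a dict with "fx", "fy", "cx", "cy" (pixels), "R" (3x3) and "t" (3): a world point X has camera coordinates R X + t. Camera axes: x right, y down, z forward; pixel columns grow to the right and rows downward; lengths in m; the calibration is good to about 2 mm. The wrist camera is an equidistant fisheye: a pixel r from the principal point sees the ray r / f radians off the axis. A picture is of the moment at which its call begins: read the wrist's pose just before it. camera_info takes no time and is no camera call; for the wrist camera it gives the pose at the moment of the call.
- r.finish_job(): hands the job in; it is judged then, once.
The state is a dict: "clock": time; "q": joint angles; "qd": joint speeds; "joint_torque": joint torques, N m; "tool_pos": TCP position; "eef_rot": TCP orientation; "contact_force": force on the tool from outside, world axes, zero at the start; "moment": the same for the moment, N m; "opening": opening from 0.0 (shut) to 1.0 (fully open); "finger_force": force on a finger pad.
Only numpy, scipy, OpenCV 4.12 (cv2) and the standard library are available. Lean on these libraries where they do the work, as an engineer would, in place of code of your own. Each camera call takes 0.05 s, during which the arm holds its last target. There are 200 camera calls.

TASK

With the closed fingers, get the bench centrifuge running: push its raised lid down until it is fully shut, then press the raised end of the rocker switch until it tips over, then press the round key all the way in and let it come back out. Press only these, in this order: leave the square key and the long key alone, do not swing the lid wide open, and do not shift or lift the bottle, dish, vial or clamp beside the machine.

Things in the scene. Friction and masses are not known exactly. Their poses are not given: they have to be found in the camera images.
- centrifuge: White bench centrifuge, fixed, 200 mm deep (x) by 340 mm wide (y), deck 110 mm above the bench. Origin: centre of its underside; x points from its front to its back, y to its left, z up; turned up to 20 degrees. Lid on the left half; panel on the right half: three white keys at y = -65 mm, x = -56, 0, +56 mm (their order varies), rocker switch at x = 0, y = -132 mm.
- lid (a joint): Opening angle of the lid, rad: 0 = fully shut, 0.35 to 0.7 at the start. Flat grey plate, 160 mm from hinge to raised free edge (at the machine's front), 172 mm wide, 12 mm thick, with a 13 mm lip on the edge. It stays where it is left; 2 to 6 N pressed down at lid_press closes it onto a hard stop, its top then 123 mm above the bench.
- lid_press (a point): Point on the lid's top face, 85 mm from the hinge line, midway across the width; moves with the lid. The hinge line runs along the machine's y at x = +75 mm, 111 mm above the bench (level with the lid's underside), centred on y = +75 mm.
- rocker (a joint): Angle of the rocker switch, rad: 0 = off, far end raised (0 to 0.04 at the start); 0.4 = tipped fully over (on). It stays where it is left; 2 to 5 N on the raised end tips it.
- rocker_end (a point): Point on the rocker's top, 20 mm from its pivot towards the raised end, which is the one at the machine's back (+x). White paddle 64 mm (machine's x) by 30 mm; pivot in its top face at mid-length, 129 mm above the bench. That end's edge is 6 mm above the pivot when off, 6 mm below it when on. Fixed black frame round it, 82 by 46 mm, rises to 118 mm above the bench.
- round_key (a joint): Travel of the round key in m: 0 = out, 0.006 = fully in. Spring: 1.5 N to start, 5 N fully in; comes back out when let go.
- round_key_top (a point): Centre of the top of the round white key, a cap 30 mm across, in a round black bezel 40 mm across. The top is 132 mm above the bench when out, 12 mm above the bezel; z up, it is pressed straight down.
- square_key (a joint): Travel of the square key in m, as for the round key. Not to be pressed.
- square_key_top (a point): Centre of the top of the square white key, a cap 26 by 26 mm in a black bezel 36 by 36 mm; same height as the round key.
- long_key (a joint): Travel of the long key in m, as for the round key. Not to be pressed.
- long_key_top (a point): Centre of the top of the long white key, a cap 14 mm (machine's x) by 40 mm (machine's y), in a black bezel 24 by 50 mm; same height as the round key.
- bottle: Loose amber bottle with a white cap, 56 mm across, 115 mm high, standing beside the machine's right side. Origin: centre of its underside. Leave alone.
- dish: Loose lidded round glass dish, 92 mm across, 18 mm high, beside the machine's left side. Origin: centre of its underside. Leave alone.
- vial: Loose clear vial with a blue cap, 29 mm across, 61 mm high, beside the machine's left side. Origin: centre of its underside. Leave alone.
- clamp: Loose steel scissor clamp with brass finger rings, 162 mm long, 8 mm high, lying in front of the machine. Origin: near mid-length, on the bench; x points to its jaws. Leave alone.

How it is judged:
On the way, in this order (a step that is already met when the one before it is completed fails the run):
1. the lid is pushed fully shut (value of joint lid below 0.04 rad), for 0.1 s.
2. the rocker is tipped over, with the lid shut (value of joint rocker above 0.32 rad and value of joint lid below 0.04 rad), for 0.1 s.
3. the round key is pressed in, with the lid shut and the rocker on (all of step 2 and value of joint round_key above 0.0045 m), for 0.1 s.
At the end, for the whole second after the job is handed in: The lid is shut (within 0.04 rad), the rocker is tipped over (beyond 0.32 rad), all three keys are back out (within 1.5 mm), and the bottle, dish, vial and clamp are within 15 mm of where they began (all of step 2 and value of joint each of round_key, square_key, long_key below 0.0015 m and distance of each of bottle, dish, vial, clamp from where it was at the start of the episode below 0.015 m); the robot touches nothing.
It fails at once if the round key is pressed (over 3 mm) before the lid is shut and the rocker on (value of joint round_key above 0.003 m and not (value of joint lid below 0.04 rad and value of joint rocker above 0.32 rad)).
It fails at once if the rocker is tipped over before the lid is shut (value of joint rocker above 0.32 rad and not (value of joint lid below 0.04 rad)).
It fails at once if the square key or the long key is pressed (over 3 mm) (value of joint any of square_key, long_key above 0.003 m).
It fails at once if the lid is swung wide open (beyond 0.85 rad) (value of joint lid above 0.85 rad).
It fails at once if the bottle, dish, vial or clamp is moved or lifted (over 15 mm) (distance of any of bottle, dish, vial, clamp from where it was at the start of the episode above 0.015 m).
It also fails if it takes over 38 s, if anything falls off the work surface, if the arm or the gripper's body presses on something with over 40 N, if the wrist force passes 120 N, or if a joint passes its speed limit or range.

## Working session

There is one attempt and no reset: what is moved stays moved. The work goes in short steps, Python scripts to look and compute and a tool call to move; the robot and the scene stay as the last step left them, time stands still between calls to the robot, and variables do not carry over. Pictures are saved under pics/ and viewed, at most 10 in all, crops included, and the job is handed in when it is done.

Besides the shell and the picture viewer there is one more tool, called after "Request:" by a JSON object that holds its "method" and its "body". move_arm: Moves the arm, as the interface text tells. Its arguments: {"type":"object","properties":{"targets":{"type":"array","items":{"type":"array","items":{"type":"array","items":{"type":"number"}}}},"newtons":{"type":"number"}},"required":["targets"]}

```bash
ls; mkdir -p pics; python3 - <<'E'
from plant import r
import cv2
s=r.get_state();print(s['clock'],s['tool_pos'],s['eef_rot'],s['opening'])
for n in("scene","top"):
    cv2.imwrite(f"pics/{n}0.png",r.snapshot(n)[:,:,::-1]); c=r.camera_info(n); print(n,c)
E
```

```text
pics
0.0 [ 0.19091962 -0.59448608  0.2379365 ] [ 9.87943038e-01  1.54815291e-01 -1.85779828e-04 -8.62691686e-04] 1.0004732370437972
scene {'fx': 377.7675092875849, 'fy': 377.7675092875849, 'cx': 323.9914760235261, 'cy': 200.95371329595977, 'R': array([[ 0.66280341,  0.74853452,  0.01969031],
       [ 0.58105362, -0.49756243, -0.64405614],
       [-0.4723011 ,  0.43832374, -0.76472477]]), 't': array([-0.39461459, -0.24535704,  1.07440904])}
top {'fx': 361.1329301481625, 'fy': 361.1329301481625, 'cx': 312.20516513481965, 'cy': 195.83915238330727, 'R': array([[-0.00988144, -0.99989075,  0.01099288],
       [-0.98095026,  0.00756018, -0.19411191],
       [ 0.1940076 , -0.01270158, -0.9809178 ]]), 't': array([0.02633842, 0.57906085, 0.83269022])}
```

View pics/scene0.png

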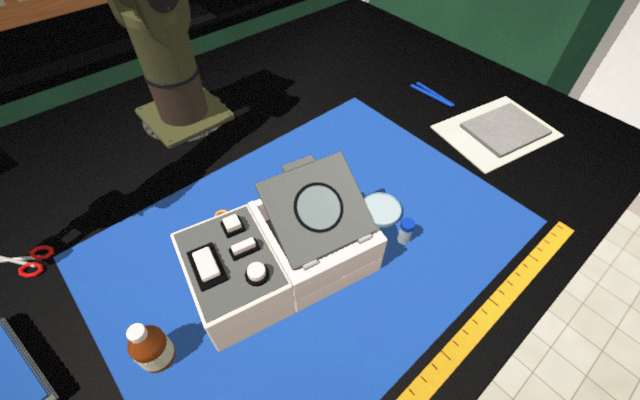

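View pics/top0.png

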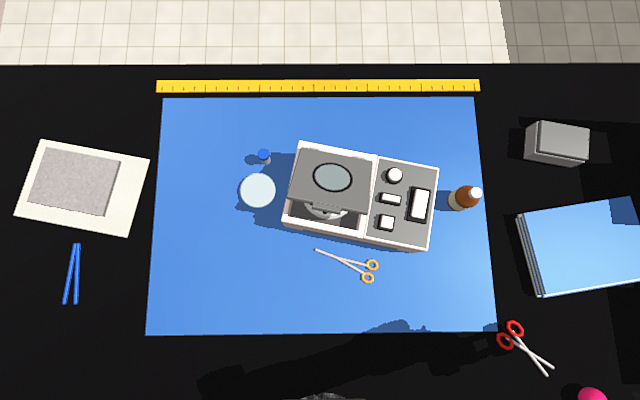

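The scene picture shows the machine with the round key at its back (257,271), the long key in the middle (243,245), the square key at the front (232,223) and the rocker at (206,264). In the top picture they are at (395,175), (390,199), (386,222) and (419,204). I'll zoom in for finer pixel positions.

```bash
python3 - <<'E'
import cv2,numpy as np
a=cv2.imread("pics/scene0.png")[200:350,160:310]; b=cv2.imread("pics/top0.png")[135:255,275:445]
a=cv2.resize(a,(400,400),interpolation=cv2.INTER_CUBIC)  # x2.667
b=cv2.resize(b,None,fx=4,fy=4,interpolation=cv2.INTER_CUBIC)[:, 280:680] # x4, from col 345
o=np.zeros((480,800,3),np.uint8);o[:400,:400]=a;o[:480,400:]=b
cv2.imwrite("pics/z.png",o)
E
```

```text
(no output)
```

View pics/z.png

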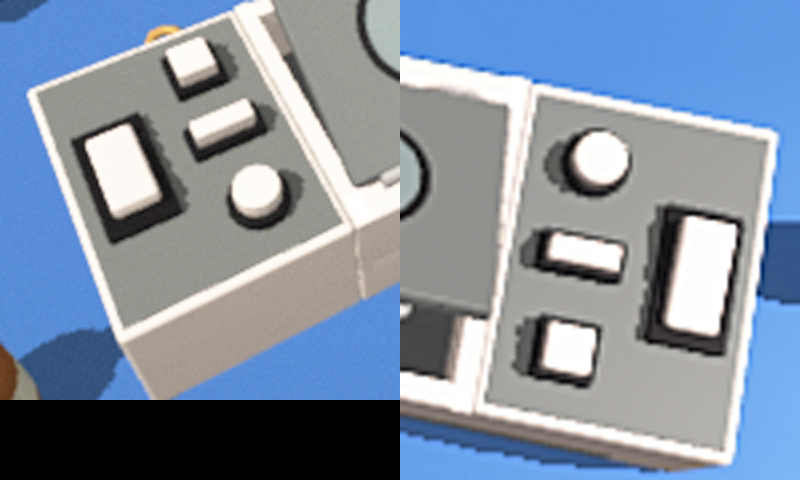

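```bash
cat > h.py <<'E'
import numpy as np
from plant import r
from scipy.optimize import least_squares
C={n:r.camera_info(n) for n in("scene","top")}
def proj(c,X):
    p=np.asarray(X)@c['R'].T+c['t']; return p[:,:2]/p[:,2:]*[c['fx'],c['fy']]+[c['cx'],c['cy']]
def w(p,m):  # machine->world
    c,s=np.cos(p[2]),np.sin(p[2]); m=np.asarray(m,float)
    return np.c_[p[0]+c*m[:,0]-s*m[:,1],p[1]+s*m[:,0]+c*m[:,1],m[:,2]]
E
python3 - <<'E'
from h import *
S=np.array([(257,187),(221,121),(189,56),(121,165),(30,93),(124,332)])/2.667+[160,200]
T=np.array([(601,159),(586,253),(568,347),(705,274),(776,132),(731,463)]);T=(T-[400,0])/4+[345,135]
T[[4,5]]=T[[4,5]]
names="round long square rocker c1 c2".split()
# corners: scene front-right, back-right; top order back-right, front-right
T[[4,5]]=T[[5,4]]
M=np.array([(.056,-.065,.132),(0,-.065,.132),(-.056,-.065,.132),(0,-.132,.129),(-.1,-.17,.11),(.1,-.17,.11)])
for i,n in enumerate(names):
    f=least_squares(lambda X:np.r_[(proj(C['scene'],[X])-S[i])[0],(proj(C['top'],[X])-T[i])[0]],[.5,-.1,.1])
    print(n,f.x.round(4),f.fun.round(2))
f=least_squares(lambda p:np.r_[(proj(C['scene'],w(p,M))-S).ravel(),(proj(C['top'],w(p,M))-T).ravel()],[.5,-.1,0])
print(f.x,f.fun.reshape(-1,2).round(2)); p=f.x
L=np.array([(-.085+.0,.161,0),(-.085,-.011,0)])
# lid free edge top corners, scene (257,184)->right,(344,153)->left
for th in np.arange(.35,.71,.05):
    c,s=np.cos(th),np.sin(th)
    q=[(.075-.16*c+.012*-s*-1*-1,y,.111+.16*s+.012*c) for y in(-.011,.161)]
    print(round(th,2),proj(C['scene'],w(p,q)).round(0).tolist())
print('clock',r.get_state()['clock'])
for n,m in dict(lidpress_shut=(-.01,.075,.123),rocker_end=(.02,-.132,.13),round=(.056,-.065,.132)).items(): print(n,w(p,[m]))
st=r.get_state()
from scipy.spatial.transform import Rotation as Ro
R=Ro.from_quat(st['eef_rot']).as_matrix();print(R.round(4))
E
```

```text
round [ 0.6139 -0.1675  0.1278] [-0.49  0.04 -0.61 -0.34]
long [ 0.5589 -0.1568  0.1266] [-0.31  0.02 -0.37 -0.2 ]
square [ 0.5044 -0.1443  0.1301] [ 0.15 -0.01  0.17  0.09]
rocker [ 0.5465 -0.2221  0.1282] [-0.68  0.02 -0.85 -0.41]
c1 [ 0.4417 -0.2366  0.1053] [-0.75  0.01 -0.88 -0.37]
c2 [ 0.6334 -0.2741  0.1136] [-0.66  0.02 -0.94 -0.45]
[ 0.57284201 -0.09125883 -0.20501198] [[ 0.02 -1.46]
 [ 0.39 -2.08]
 [ 0.47 -0.75]
 [-0.11 -1.01]
 [-2.23 -1.76]
 [-1.53  4.03]
 [-0.7  -1.05]
 [-0.68 -0.94]
 [-0.01 -0.19]
 [-1.43 -0.22]
 [ 0.14  0.14]
 [ 0.1  -1.17]]
0.35 [[251.0, 184.0], [335.0, 152.0]]
0.4 [[251.0, 182.0], [335.0, 150.0]]
0.45 [[251.0, 180.0], [336.0, 148.0]]
0.5 [[252.0, 179.0], [337.0, 146.0]]
0.55 [[252.0, 177.0], [339.0, 145.0]]
0.6 [[252.0, 176.0], [340.0, 143.0]]
0.65 [[253.0, 175.0], [341.0, 142.0]]
0.7 [[253.0, 174.0], [343.0, 141.0]]
clock 0.1
lidpress_shut [[ 0.57831984 -0.01579365  0.123     ]]
rocker_end [[ 0.56555076 -0.22456614  0.13      ]]
round [[ 0.61443666 -0.16629805  0.132     ]]
[[ 9.521e-01  3.059e-01 -6.000e-04]
 [ 3.059e-01 -9.521e-01  1.500e-03]
 [-1.000e-04 -1.600e-03 -1.000e+00]]
```

Free triangulation gives key heights of 127 to 130 mm (132 expected), a key spacing of 112 mm from round to square, and yaw of about -0.205. These agree with the text to about 3 mm. I'll go above the lid with the fingers shut and the tool's x aligned with the machine's x.

Request:
{"method": "move_arm", "body": {"targets": [[[0, 0, 0, -55, 0, 0, 0], [0, 60, -48, -55, 0, 0, 5], [0, 115, -92, -55, 0, 0, 10], [0, 170, -135, -55, 0, 0, 15], [0, 225, -179, -55, 0, 0, 20], [0, 280, -222, -55, 0, 0, 25], [0, 335, -266, -55, 0, 0, 29.5], [0, 390, -310, -55, 0, 0, 29.5], [0, 440, -350, -55, 0, 0, 29.5], [0, 490, -390, -55, 0, 0, 29.5]]]}}

```text
clock: 1.35
tool_pos: [0.5039, -0.1253, 0.2936]
eef_rot: [0.995, -0.102, -0.0, 0.0]
contact_force: [1.3, 0.3, -0.2]
opening: 0.006
finger_force: 0.0
```

Request:
{"method": "move_arm", "body": {"targets": [[[0, 25, -55, 0, 0, 0, 0], [0, 50, -110, 0, 0, 0, 0], [0, 50, -122, 0, 0, 0, 0], [0, 50, -122, 0, 0, 0, 0], [0, 50, -122, 30, 0, 0, 0], [0, 50, -122, 60, 0, 0, 0], [0, 50, -122, 80, 0, 0, 0], [0, 50, -122, 90, 0, 0, 0]]]}}

```text
clock: 2.35
tool_pos: [0.5754, -0.0204, 0.2028]
eef_rot: [0.995, -0.103, -0.001, 0.001]
contact_force: [0.1, 1.5, -0.3]
opening: 0.003
finger_force: 0.0
```

```bash
python3 - <<'E'
from plant import r
import cv2,numpy as np
s=r.get_state();print(s['clock'],s['tool_pos'],s['contact_force'])
a=r.snapshot("scene")[100:400,120:520,::-1];b=r.snapshot("top")[100:300,200:500,::-1]
o=np.zeros((300,700,3),np.uint8);o[:,:400]=a;o[:200,400:]=b
cv2.imwrite("pics/m1.png",o)
E
```

```text
2.35 [ 0.57538967 -0.020358    0.20281391] [ 0.07920714  1.46187282 -0.25521432]
```

View pics/m1.png

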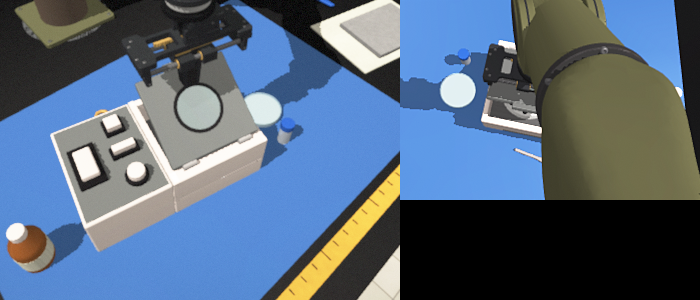

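The fingertips (about (185,80) in the left crop) are in front of and above the lid, over its middle. Nothing has been touched yet. Pushing down next.

Request:
{"method": "move_arm", "body": {"targets": [[[0, 2, -4, 12, 0, 0, 0], [0, 2, -4, 24, 0, 0, 0], [0, 2, -4, 34, 0, 0, 0], [0, 2, -4, 44, 0, 0, 0], [0, 2, -4, 52, 0, 0, 0], [0, 2, -4, 60, 0, 0, 0], [0, 2, -4, 66, 0, 0, 0]]]}}

```text
clock: 3.32
tool_pos: [0.5791, -0.0142, 0.1371]
eef_rot: [0.995, -0.102, -0.001, 0.0]
contact_force: [-2.0, 0.4, 3.5]
opening: 0.007
finger_force: 1.5
```

Request:
{"method": "move_arm", "body": {"targets": [[[0, 0, 0, 6, 0, 0, 0], [0, 0, 0, 11, 0, 0, 0], [0, 0, 0, 14, 0, 0, 0], [0, 0, 0, 16, 0, 0, 0], [0, 0, 0, 17, 0, 0, 0], [0, 0, 0, 17, 0, 0, 0]]]}}

```text
clock: 4.08
tool_pos: [0.5793, -0.0142, 0.1233]
eef_rot: [0.995, -0.102, 0.0, 0.0]
contact_force: [-8.2, 0.6, 24.9]
opening: 0.004
finger_force: 12.2
```

The lid is on its stop: tip at 123.3 mm, 25 N. I'll lift and go over the raised end of the rocker.

Request:
{"method": "move_arm", "body": {"targets": [[[0, 0, 0, -25, 0, 0, 0], [0, 0, 0, -65, 0, 0, 0], [0, 5, 50, -65, 0, 0, 0], [0, 15, 100, -65, 0, 0, 0], [0, 25, 155, -65, 0, 0, 0], [0, 33, 208, -65, 0, 0, 0], [0, 33, 208, -65, 0, 0, 0], [0, 33, 208, -65, 0, 0, 0], [0, 33, 208, -45, 0, 0, 0]]]}}

```text
clock: 5.2
tool_pos: [0.5719, -0.2227, 0.1668]
eef_rot: [0.995, -0.1, 0.002, -0.0]
contact_force: [-1.0, -0.5, -1.0]
opening: 0.004
finger_force: 0.0
```

```bash
python3 - <<'E'
from h import *
import cv2
s=r.get_state();print(s['clock'],s['tool_pos'],s['contact_force']); print(proj(C['scene'],[s['tool_pos'],[.5655,-.2246,.133],[.614,-.167,.132]]))
a=r.snapshot("scene")[150:350,150:410,::-1]
cv2.imwrite("pics/m2.png",cv2.resize(a,None,fx=3,fy=3))
E
```

```text
5.2 [ 0.57192524 -0.22269286  0.166786  ] [-0.9521372  -0.54929814 -1.03631661]
[[207.2624356  259.88660983]
 [208.70057873 268.97165168]
 [255.86308164 268.72800512]]
```

View pics/m2.png

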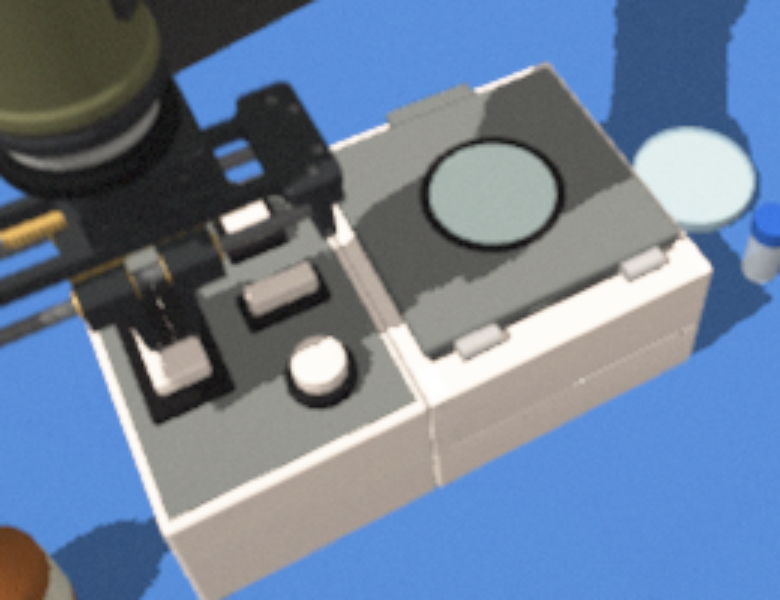

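The lid is shut flat, and the fingertips are over the back (raised) half of the rocker at zoomed (165,335). They are about 26 mm from the pivot. Pressing down.

Request:
{"method": "move_arm", "body": {"targets": [[[0, -2, 2, 15, 0, 0, 0], [0, -2, 2, 25, 0, 0, 0], [0, -2, 2, 31, 0, 0, 0], [0, -2, 2, 35, 0, 0, 0], [0, -2, 2, 38, 0, 0, 0], [0, -2, 2, 41, 0, 0, 0], [0, -2, 2, 43, 0, 0, 0]]]}}

```text
clock: 6.12
tool_pos: [0.5677, -0.2259, 0.1259]
eef_rot: [0.995, -0.102, 0.0, 0.0]
contact_force: [-7.8, 4.4, 33.1]
opening: 0.008
finger_force: 15.8
```

33 N at 125.9 mm means it is on the stop, and the "on" height at that offset should be about 126 mm. I'll lift and go over the round key.

Request:
{"method": "move_arm", "body": {"targets": [[[0, 0, 0, -20, 0, 0, 0], [0, 0, 0, -40, 0, 0, 0], [0, 17, -34, -40, 0, 0, 0], [0, 33, -67, -40, 0, 0, 0], [0, 33, -67, -40, 0, 0, 0], [0, 33, -67, -40, 0, 0, 0], [0, 33, -67, -40, 0, 0, 0]]]}}

```text
clock: 7.0
tool_pos: [0.6124, -0.1691, 0.1626]
eef_rot: [0.995, -0.103, -0.0, 0.001]
contact_force: [-0.2, 0.1, -0.8]
opening: 0.007
finger_force: 0.0
```

```bash
python3 - <<'E'
from h import *
import cv2
s=r.get_state();print(s['clock'],s['tool_pos'],s['contact_force'])
a=r.snapshot("scene")[150:350,150:410,::-1]
cv2.imwrite("pics/m3.png",cv2.resize(a,None,fx=3,fy=3))
E
```

```text
7.0 [ 0.61236871 -0.16909213  0.16262715] [-0.19244772  0.06084619 -0.78181693]
```

View pics/m3.png

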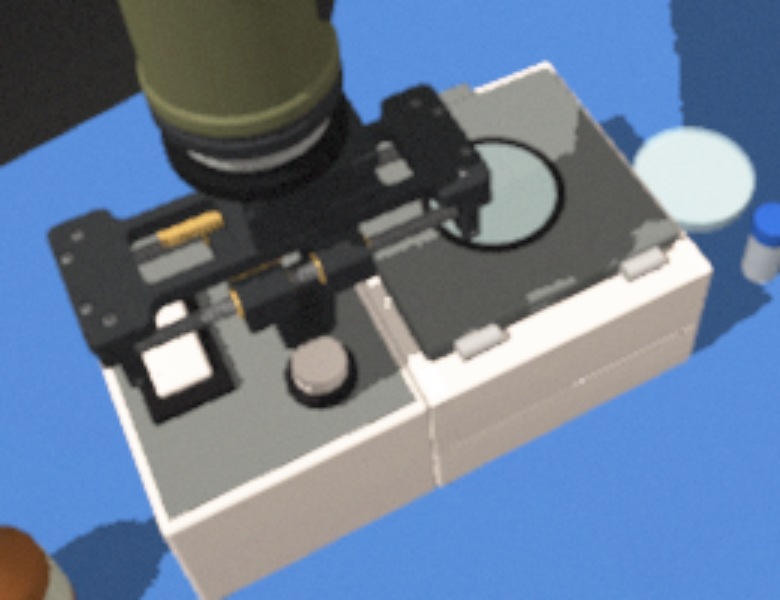

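The rocker's back end now sits low, with no end face showing at zoomed (180,390). The fingertips are at (305,340), over the round key at (320,365). Pressing it in.

Request:
{"method": "move_arm", "body": {"targets": [[[0, 1, -2, 15, 0, 0, 0], [0, 1, -2, 26, 0, 0, 0], [0, 1, -2, 32, 0, 0, 0], [0, 1, -2, 35, 0, 0, 0], [0, 1, -2, 37, 0, 0, 0], [0, 1, -2, 39, 0, 0, 0], [0, 1, -2, 39, 0, 0, 0]]]}}

```text
clock: 7.92
tool_pos: [0.6139, -0.1653, 0.1263]
eef_rot: [0.995, -0.102, -0.0, 0.0]
contact_force: [-8.1, 2.3, 20.3]
opening: 0.006
finger_force: 9.6
```

The key bottomed at 126.3 mm (126 expected), with 20 N. I'll lift clear.

Request:
{"method": "move_arm", "body": {"targets": [[[0, 0, 0, 0, 0, 0, 0], [0, 0, 0, -15, 0, 0, 0], [0, 0, 0, -50, 0, 0, 0], [0, 0, 0, -100, 0, 0, 0], [0, -50, 0, -150, 0, 0, 0], [0, -110, 0, -160, 0, 0, 0], [0, -110, 0, -160, 0, 0, 0], [0, -110, 0, -160, 0, 0, 0]]]}}

```text
clock: 8.93
tool_pos: [0.5081, -0.1434, 0.2844]
eef_rot: [0.995, -0.102, 0.001, 0.0]
contact_force: [0.2, 0.1, -0.2]
opening: 0.007
finger_force: 0.0
```

```bash
python3 - <<'E'
from h import *
import cv2
s=r.get_state();print(s['clock'],s['tool_pos'],s['contact_force'])
a=r.snapshot("scene")[150:390,110:430,::-1]
cv2.imwrite("pics/m4.png",cv2.resize(a,None,fx=2.5,fy=2.5))
E
```

```text
8.925 [ 0.50808224 -0.14338253  0.28442503] [ 0.18197258  0.05240154 -0.23712293]
```

View pics/m4.png

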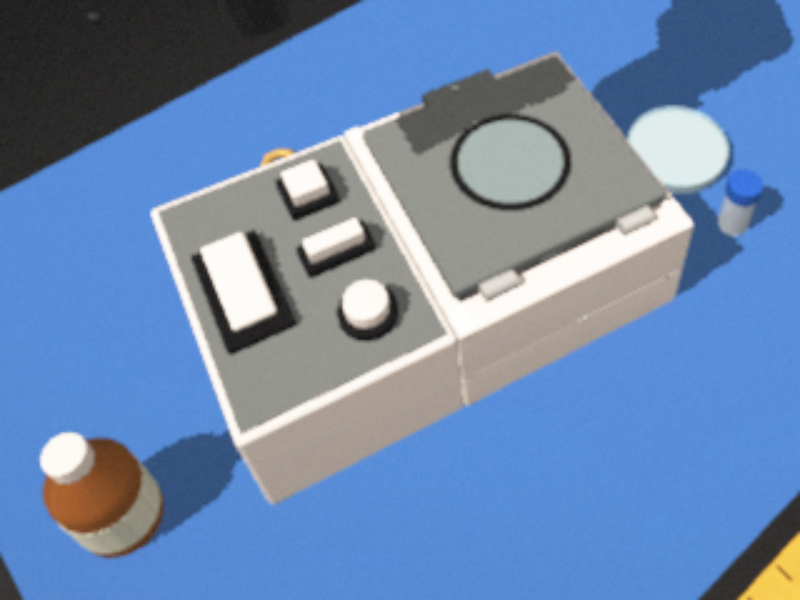

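The lid is shut and the rocker's back end is down at (250,325). The round key is back out at (367,303), and the loose things look undisturbed. Handing in.

```bash
python3 -c "
from plant import r
print(r.finish_job())"
```

```text
the job is handed in; nothing more can be done
None
```

I shut the lid, tipped the rocker on, and pressed and released the round key, in that order, then handed the job in at about 9 s. The final camera picture and the force readings support all three steps, but the hand-in returned no verdict.

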